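# Close a box of pralines, push it into the pick-up corner, ring the bell

### The arm

A 6-joint arm with a two-finger parallel gripper is mounted at the origin on a cart in front of the work surface, level with it; the furniture and walls round the work are solid. World frame = base frame: x ahead of the robot, y to its left, z up, the work surface at z = 0. Lengths are in mm, angles in rad, forces in N, time in s.
With the tool pointing down it reaches from about 300 to 775 mm from the base axis. Payload 14.6 kg.
Tool frame: the origin (TCP) lies midway between the tips of the shut fingers; the grasp point (between the pads) lies 19 mm behind it; y points along the fingers, z is the direction in which the jaws open and shut, and the axes are right-handed (so a half turn about y gives the same grasp; the last joint's range is limited). The gripper opens to 94 mm and grips with 3 to 60 N. Pads are 16 mm wide; open, the fingers measure 119 mm over their backs; the gripper's body (75 mm by 177 mm) begins 78 mm behind the grasp point.
Start: joints at [-1.197, 0.3, 1.521, -0, 1.321, -0.067], TCP at [234.657, -497.419, 205.446] pointing down, gripper open.
Joint ranges: [-3.03, 3.03], [-0.79, 2.21], [0.23, 2.52], [-1.04, 4.18], [0, 3.07], [-2.55, 2.55]. Speed limits (rad/s): [2.22, 2.22, 2.57, 3.14, 3.14, 3.14].

### API

Orientations are given as [roll, pitch, yaw] about the fixed x, y, z axes, in that order (R = Rz(yaw) Ry(pitch) Rx(roll)).
In Python, from cell import manip gives the robot as it stands.
- The arm moves only by the tool play_rows, never from a script. Its argument "series" is a list of rows, each a list of 3 entries, a list of its own where there are three numbers: the shift along the tool's x, y, z in m, then the turn about the tool's y in rad, then the closure, from 0 (fully open) to 1 (shut). In form: [[[dx, dy, dz], twist, grip], ...]. A call has 1 to 20 rows; each row is the pose to reach, as a shift and turn from the pose measured when the call began, along the tool's axes at that moment; what a row does not reach only later rows make up. A row lasts 1/10 s, in which the tool goes at most 50 mm and 8.59 degrees, less where a joint would pass 70% of its speed; a pose out of reach is approached as far as the arm can. A call with a gripper value outside its range is refused whole. The fingers move at their own pace and stop on an object; "squeeze" is the grip in N (left out, the last holds). Time passes only in rows, so rows that repeat a pose let the fingers close. It gives the time, the measured TCP pose, the force and the opening at its end, in the units of the state.
- manip.read_state(): the state, without advancing time (a new reading comes with each control period).
- manip.camera(name): name is "scene" or "top"; returns the picture (420x560x3 uint8, red, green, blue); there is no depth.
- manip.camera_params(name): a dict with "K" (3x3 intrinsics, pixels), "rvec" (rotation vector, rad) and "tvec" (3), from world to camera coordinates, as OpenCV has them. Camera axes: x right, y down, z forward; pixel columns grow to the right and rows downward; lengths in mm; the calibration is good to about 2 mm. A picture is of the moment at which its call begins. camera_params takes no time and is no camera call.
- manip.sign_off(): hands the job in, once; it reports no verdict.
The state is a dict: "clock": time; "joints": joint angles; "qd": joint speeds; "effort": joint torques, N m; "eef_pos": TCP position; "eef_rot": TCP orientation; "wrist_force": force on the tool from outside, world axes, zero at the start; "moment": the same for the moment, N m; "finger_gap": finger opening in mm.
Only numpy, scipy, OpenCV 4.12 (cv2) and the standard library are available. Lean on these libraries where they do the work, as an engineer would, in place of code of your own. Each camera call takes 0.05 s, during which the arm holds its last target. There are 200 camera calls.

### The job

This box of pralines is ready to go out: swing the open lid of the wooden box shut, then slide the closed box along the counter into the dark wooden pick-up corner until it sits square and snug against both rails, and then ring the counter bell so that it is collected. Only push and press with the fingers, picking nothing up: the box stays flat on the counter, and the bell and everything else stay where they are.

Things in the scene. Friction and masses are not known exactly. Their poses are not given: they have to be found in the camera images.
- order_box: the wooden praline box, open on the counter, about 0.38 kg. Origin on its underside near the middle; x points to its back (hinge side, away from the robot), y to its left. The box proper reaches from x -74 to +66 mm and y -99 to +101 mm, 35 mm high; the shut lid's top is 43 mm above the counter and overhangs the back and sides by 1 mm.
- order_box_lid (a joint): angle of the box's lid in rad: 0 = shut, about 1.57 = upright, 1.92 = fully open (leaning back). The hinge line lies at x +67 mm, 36 mm above the underside, parallel to the box's y; the lid is a 6 mm panel, 141 mm from hinge to front edge and 202 mm wide. Left open it leans back and stays; once swung forward past upright it falls shut by its own weight.
- box_corner (a point): the back right lower corner of the box proper: in the box's frame at x +66, y -99, z 0 mm.
- inner_corner (a point): the pick-up corner, an L of two dark wooden rails 18 mm wide, 26 mm high, fixed to the counter: point where their inner faces meet, at counter level. x points away from the robot along the right rail's face, which runs 150 mm toward -x; y points left along the back rail's face, which runs 235 mm toward +y. The box belongs at -x, +y of it. A blank slip (top 93 mm up) stands behind the back rail.
- bell: the silver counter bell with a black foot, 80 mm across, 60 mm high, 0.16 kg, loose on the counter; origin at the centre of its underside, z up. Its round button, 14 mm across, is in the middle, its top 60 mm above the counter.
- bell_plunger (a joint): travel of the bell's button in m: 0 = up, 0.004 = fully down; it rings from 0.002 on. A spring of 2 N per mm (8 N fully down) returns it.
- bowl_cacao: small oval bowl of cacao beans, 63 x 85 x 43 mm; leave alone. Origin at the centre of its underside.
- tongs: steel serving tongs, 32 x 170 x 18 mm, lying flat, long along their y; leave alone. Origin at the centre of the underside.
- card_stand_0: oak card stand, 24 x 85 x 57 mm, long along its y; leave alone. Origin at the centre of its underside.
- counter_brush: beech crumb brush, 26 x 131 x 30 mm, long along its y; leave alone. Origin at the centre of its underside.
- scoop: steel sweet scoop with a turned handle, 42 x 138 x 21 mm, long along its y; leave alone. Origin at the centre of its underside.
- nib_jar: corked glass jar, 65 x 65 x 110 mm, at the back; leave alone. Origin at the centre of its underside.
There are look-alikes about, which are no part of the job. What is shaped like the bell but turquoise or yellow is not meant.

How it is judged (in metres and radians):
On the way, in this order (a step that is already met when the one before it is completed fails the run):
1. the lid of the box is shut (value of joint order_box_lid below 0.05 rad), for 0.2 s.
2. the closed box sits square against both rails (x of box_corner in the frame of inner_corner between -0.005 and 0.004 m and y of box_corner in the frame of inner_corner between -0.004 and 0.005 m and angle between the x axis of order_box and the x axis of inner_corner, either way round below 0.03 rad and height (world z) of order_box below 0.004 m and value of joint order_box_lid below 0.05 rad and linear speed of order_box below 0.01 m/s), for 0.2 s.
3. the bell is rung with the fingers while the box sits home (x of box_corner in the frame of inner_corner between -0.005 and 0.004 m and y of box_corner in the frame of inner_corner between -0.004 and 0.005 m and angle between the x axis of order_box and the x axis of inner_corner, either way round below 0.03 rad and height (world z) of order_box below 0.004 m and value of joint order_box_lid below 0.05 rad and value of joint bell_plunger above 0.002 m and contact force between the fingers and bell above 0.2 N), for 0.02 s.
At the end, for the whole second after the job is handed in: The lid is shut (under 0.05 rad), the box lies flat with its back right corner within about 5 mm of the rails' inner corner along each rail and within 0.03 rad of square to them, and is at rest; the bell stands within 30 mm of where it stood, its button up again (all of step 2 and value of joint bell_plunger below 0.001 m and distance of bell from where it was at the start of the episode below 0.03 m and angle between bell's own z axis and vertical below 0.1 rad); the robot touches nothing.
It fails at once if the box is lifted or tipped off the counter (8 mm or 0.1 rad) (height (world z) of order_box above 0.008 m or angle between order_box's own z axis and vertical above 0.1 rad).
It fails at once if the bell is lifted, or pushed away (30 mm) (height (world z) of bell above 0.008 m or distance of bell from where it was at the start of the episode above 0.03 m).
It fails at once if a bystander (bowl, tongs, card stand, brush, scoop, jar) is moved by 30 mm (distance of any of bowl_cacao, tongs, card_stand_0, counter_brush, scoop, nib_jar from where it was at the start of the episode above 0.03 m).
It also fails if it takes over 67 s, if anything falls off the work surface, if the arm or the gripper's body presses on something with over 40 N, if the wrist force passes 120 N, or if a joint passes its speed limit or range.

## Working session

There is one attempt and no reset: what is moved stays moved. The work goes in short steps, Python scripts to look and compute and a tool call to move; the robot and the scene stay as the last step left them, time stands still between calls to the robot, and variables do not carry over. Pictures are saved under pics/ and viewed, about 8 in all and at most 12, crops included, and the job is handed in when it is done.

Besides the shell and the picture viewer there is one more tool, called after "Emit:" in YAML: its name, and indented under it one key for each argument. play_rows: Moves the arm, as the interface text tells. Its arguments: {"type":"object","properties":{"series":{"type":"array","items":{"type":"array"}},"squeeze":{"type":"number"}},"required":["series"]}

```bash
mkdir -p pics; cat > h.py <<'E'
import numpy as np, cv2
from cell import manip
def snap(cam,name,crop=None,s=1):
    im=manip.camera(cam)[:,:,::-1].copy(); cv2.imwrite('pics/raw_'+name+'.png',im)
    if crop: im=im[crop[1]:crop[3],crop[0]:crop[2]]
    cv2.imwrite('pics/'+name+'.png',cv2.resize(im,None,fx=s,fy=s,interpolation=cv2.INTER_CUBIC))
def P(cam):
    p=manip.camera_params(cam);return np.array(p['K'],float),cv2.Rodrigues(np.array(p['rvec'],float))[0],np.array(p['tvec'],float).ravel()
def back(cam,uv,z):
    K,R,t=P(cam);d=R.T@np.linalg.inv(K)@np.array([*uv,1.]);c=-R.T@t
    return (c+d*(z-c[2])/d[2]).round(1)
def proj(cam,X):
    K,R,t=P(cam);x=(R@np.atleast_2d(np.array(X,float)).T).T+t;x=x@K.T
    return (x[:,:2]/x[:,2:]).round(1)
E
python3 - <<'E'
from h import *
snap('top','t0',None,1.42);snap('scene','s0',None,1.42)
print(manip.read_state())
for c in('top','scene'):
    K,R,t=P(c);print(c,K.tolist(),(-R.T@t).round(),R.round(2).tolist())
E
```

```text
{'clock': 0.1, 'joints': array([-1.19661642e+00,  3.00423925e-01,  1.52152090e+00, -2.39130705e-05,
        1.32073396e+00, -6.66096396e-02]), 'qd': array([-0.00024647, -0.00079254, -0.00167255, -0.00109901, -0.00056769,
        0.00044944]), 'effort': array([ 8.81064898e-04, -5.32647300e+01, -3.53285944e+01,  7.09631760e-02,
        2.34824186e-02, -3.24233440e-05]), 'eef_pos': array([ 234.5560222 , -497.20436577,  204.93767606]), 'eef_rot': array([-1.57188159e+00,  4.91818450e-05, -2.70079721e+00]), 'wrist_force': array([ 0.18466101, -0.54207051, -0.12834782]), 'moment': array([0.02806102, 0.03207359, 0.02846623]), 'finger_gap': 93.82382482440057}
top [[460.23056595395235, 0.0, 269.3837682852501], [0.0, 460.23056595395235, 209.24133731699845], [0.0, 0.0, 1.0]] [ 475.    9. 1259.] [[0.03, -1.0, 0.02], [-1.0, -0.03, -0.07], [0.07, -0.02, -1.0]]
scene [[499.16508429844714, 0.0, 268.98628757138033], [0.0, 499.16508429844714, 206.608497763696], [0.0, 0.0, 1.0]] [ 26. 847. 819.] [[-0.85, -0.53, 0.02], [-0.33, 0.5, -0.8], [0.41, -0.69, -0.6]]
```

View pics/t0.png

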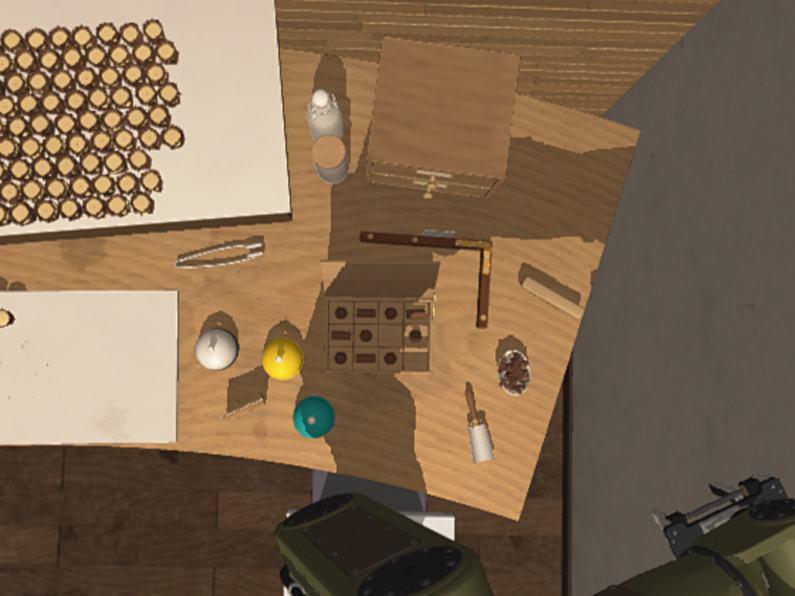

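View pics/s0.png

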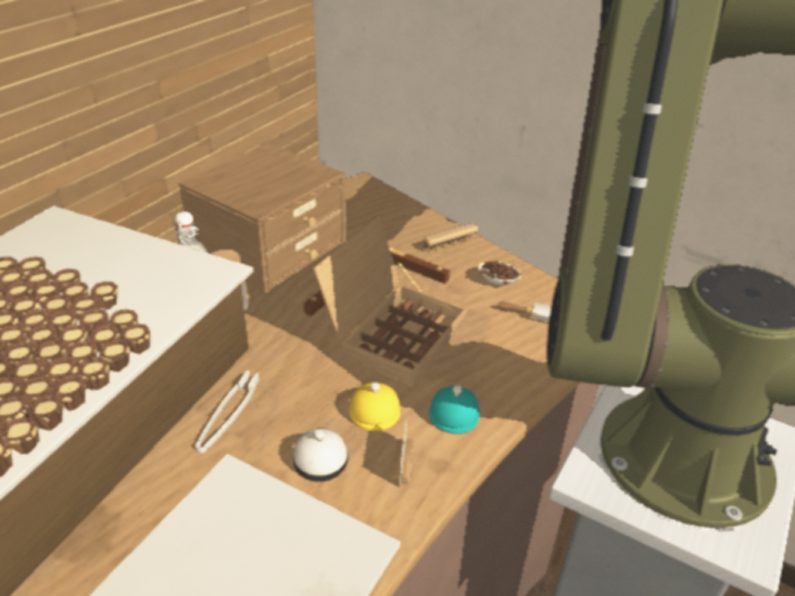

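In top view t0, silver (216,350), yellow (283,358) and turquoise (313,417) could all be taken for the bell. The silver one with the black foot is the real bell. The open box is centred at about (379,335) and the L-rail corner is at about (483,247). Next is a close crop.

```bash
python3 - <<'E'
from h import *
im=cv2.imread('pics/raw_t0.png')
c=im[155:275,215:360]; cv2.imwrite('pics/c1.png',cv2.resize(c,None,fx=5,fy=5,interpolation=cv2.INTER_CUBIC))
b=im[220:300,130:240]; cv2.imwrite('pics/c2.png',cv2.resize(b,None,fx=5,fy=5,interpolation=cv2.INTER_CUBIC))
E
```

```text
(no output)
```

View pics/c1.png

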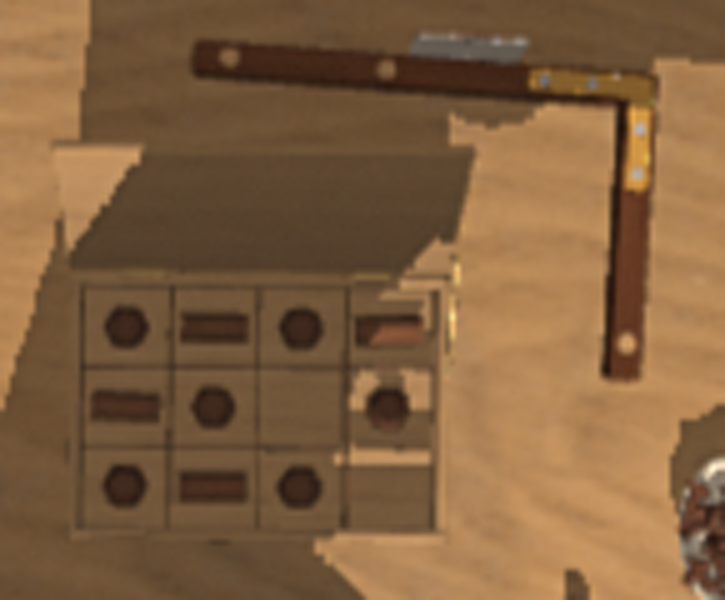

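View pics/c2.png

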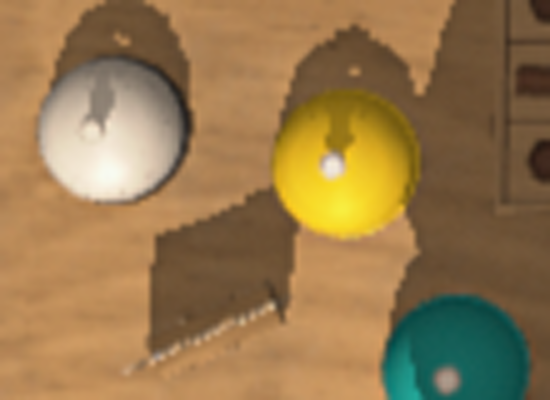

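c1 shows the box rim's front corners at (72,533) and (441,533). The back rail's foot runs (195,76)–(615,101) and the right rail's foot (616,101)–(603,378). c2 confirms the silver bell with its black foot, button at (92,128).

```bash
python3 - <<'E'
from h import *
f=lambda p:((p[0]+.5)/5-.5+215,(p[1]+.5)/5-.5+155)
g=lambda p:((p[0]+.5)/5-.5+130,(p[1]+.5)/5-.5+220)
for n,p,z in [('FL',(72,533),35),('FR',(441,533),35),('BL',(74,275),35),('BR',(443,272),35),('railL',(195,76),0),('IC',(615,102),0),('railR',(603,378),0),('IC26',(617,100),26)]:
    print(n,back('top',f(p),z))
print('bell',back('top',g((92,128)),60),'yel',back('top',g((332,165)),60),'turq',back('top',g((447,380)),60))
print('bellbase', [back('top',g(p),10) for p in((38,130),(190,130),(112,58),(112,204))])
print('lid top', [back('top',f(p),168) for p in((52,143),(476,148))])
K=1/1.42
for n,p,z in [('bell',(320,434),60),('yel',(375,386),60),('tur',(457,390),60),]: print(n,back('scene',(p[0]*K,p[1]*K),z))
for n,p,z in [('brush',(523,280),15),('brush',(580,310),15),('bowl',(514,372),30),('scoop',(468,385),10),('scoop',(483,460),10),('card',(225,413),20),('card',(266,402),20),('jar',(328,150),110),('drawerfront',(370,180),60),('drawerR',(500,193),60),('drawertop',(372,165),150),('drawertop',(510,180),150)]: print(n,back('top',(p[0]*K,p[1]*K),z))
E
```

```text
FL [416.5  89.6  35. ]
FR [ 421.5 -105.5   35. ]
BL [553.  93.  35.]
BR [ 560.1 -103.6   35. ]
railL [667.   32.4   0. ]
IC [ 659.3 -200.     0. ]
railR [ 506.7 -195.9    0. ]
IC26 [ 656.6 -196.7   26. ]
bell [453.5 298.2  60. ] yel [437.7 173.9  60. ] turq [329.  110.8  60. ]
bellbase [array([450.8, 339.2,  10. ]), array([452.9, 257.7,  10. ]), array([490.5, 301.2,  10. ]), array([412.2, 297.8,  10. ])]
lid top [array([607.2,  96.3, 168. ]), array([ 610.7, -105.9,  168. ])]
bell [448.6 302.4  60. ]
yel [435.1 178.3  60. ]
tur [325.9 117.5  60. ]
brush [ 598.7 -282.4   15. ]
brush [ 544.  -392.8   15. ]
bowl [ 423.2 -264.    30. ]
scoop [ 395.6 -180.9   10. ]
scoop [ 255.5 -211.8   10. ]
card [332.8 275.   20. ]
card [355.1 199.4  20. ]
jar [812.4  92.3 110. ]
drawerfront [772.9  16.1  60. ]
drawerR [ 755.9 -226.8   60. ]
drawertop [776.9  12.9 150. ]
drawertop [ 758.1 -226.2  150. ]
```

Estimates: box origin about (493,-7) with yaw about +0.02. Inner corner about (659,-199) with yaw about -0.03. Bell about (452,299). The box has to travel about +99 mm in x and -95 mm in y. First I go behind the lid.

```bash
cat >> h.py <<'E'
def go(*T):
    s=manip.read_state();y=s['eef_rot'][2];p=s['eef_pos'];rx,ry=s['eef_rot'][:2]
    from scipy.spatial.transform import Rotation as Ro
    R=Ro.from_euler('xyz',s['eef_rot']).as_matrix()
    print('at',s['clock'],p.round(1),s['eef_rot'].round(3),'F',s['wrist_force'].round(1),'gap',round(s['finger_gap'],1))
    for x,yy,z,yaw in T:
        d=R.T@(np.array([x,yy,z])-p)/1000; w=-(yaw-y); w=(w+np.pi)%(2*np.pi)-np.pi
        print((x,yy,z,yaw),d.round(4).tolist(),round(w,3))
E
python3 - <<'E'
from h import *
go((650,-7,225,-3.14))
E
```

```text
at 0.1 [ 234.6 -497.2  204.9] [-1.572  0.    -2.701] F [ 0.2 -0.5 -0.1] gap 93.8
(650, -7, 225, -3.14) [-0.5849, -0.0197, -0.2661] 0.439
```

Emit:
play_rows:
  series:
    - [[0, -0.02, 0], 0, 0]
    - [[-0.585, -0.02, -0.266], 0.44, 0]
    - [[-0.585, -0.02, -0.266], 0.44, 0]
    - [[-0.585, -0.02, -0.266], 0.44, 0]
    - [[-0.585, -0.02, -0.266], 0.44, 0]
    - [[-0.585, -0.02, -0.266], 0.44, 0]
    - [[-0.585, -0.02, -0.266], 0.44, 0]
    - [[-0.585, -0.02, -0.266], 0.44, 0]
    - [[-0.585, -0.02, -0.266], 0.44, 0]
    - [[-0.585, -0.02, -0.266], 0.44, 0]
    - [[-0.585, -0.02, -0.266], 0.44, 0]
    - [[-0.585, -0.02, -0.266], 0.44, 0]
    - [[-0.585, -0.02, -0.266], 0.44, 0]
    - [[-0.585, -0.02, -0.266], 0.44, 0]
    - [[-0.585, -0.02, -0.266], 0.44, 0]
    - [[-0.585, -0.02, -0.266], 0.44, 0]
    - [[-0.585, -0.02, -0.266], 0.44, 0]

```text
clock: 1.8
eef_pos: [649.7, -7.9, 225.1]
eef_rot: [-1.572, -0.001, -3.141]
wrist_force: [0.3, -1.1, -0.4]
finger_gap: 94.0
```

```bash
python3 - <<'E'
from h import *
go((650,-7,140,-3.14),(540,-7,140,-3.14))
E
```

```text
at 1.8 [649.7  -7.9 225.1] [-1.572e+00 -1.000e-03 -3.141e+00] F [ 0.3 -1.1 -0.4] gap 94.0
(650, -7, 140, -3.14) [-0.0004, 0.0851, -0.0009] -0.001
(540, -7, 140, -3.14) [0.1096, 0.0852, -0.0009] -0.001
```

Emit:
play_rows:
  series:
    - [[0, 0.045, 0], 0, 0]
    - [[0, 0.085, 0], 0, 0]
    - [[0, 0.085, 0], 0, 0]
    - [[0.02, 0.085, 0], 0, 0]
    - [[0.035, 0.085, 0], 0, 0]
    - [[0.05, 0.085, 0], 0, 0]
    - [[0.065, 0.085, 0], 0, 0]
    - [[0.08, 0.085, 0], 0, 0]
    - [[0.09, 0.085, 0], 0, 0]
    - [[0.1, 0.085, 0], 0, 0]
    - [[0.11, 0.085, 0], 0, 0]
    - [[0.12, 0.085, 0], 0, 0]
    - [[0.13, 0.085, 0], 0, 0]
    - [[0.13, 0.085, 0], 0, 0]
    - [[0.13, 0.085, 0], 0, 0]
    - [[0.13, 0.085, 0], 0, 0]
    - [[0.13, 0.085, 0], 0, 0]

```text
clock: 3.5
eef_pos: [519.8, -7.9, 140.1]
eef_rot: [-1.572, -0.001, -3.141]
wrist_force: [0.5, -0.1, -0.4]
finger_gap: 94.0
```

```bash
python3 - <<'E'
from h import *
go((370,-7,140,-3.17),(370,-7,16,-3.17))
snap('scene','s1',None,1.42)
E
```

```text
at 3.5 [519.8  -7.9 140.1] [-1.572e+00 -1.000e-03 -3.141e+00] F [ 0.5 -0.1 -0.4] gap 94.0
(370, -7, 140, -3.17) [0.1498, 0.0003, -0.0009] 0.029
(370, -7, 16, -3.17) [0.1497, 0.1243, -0.0008] 0.029
```

View pics/s1.png

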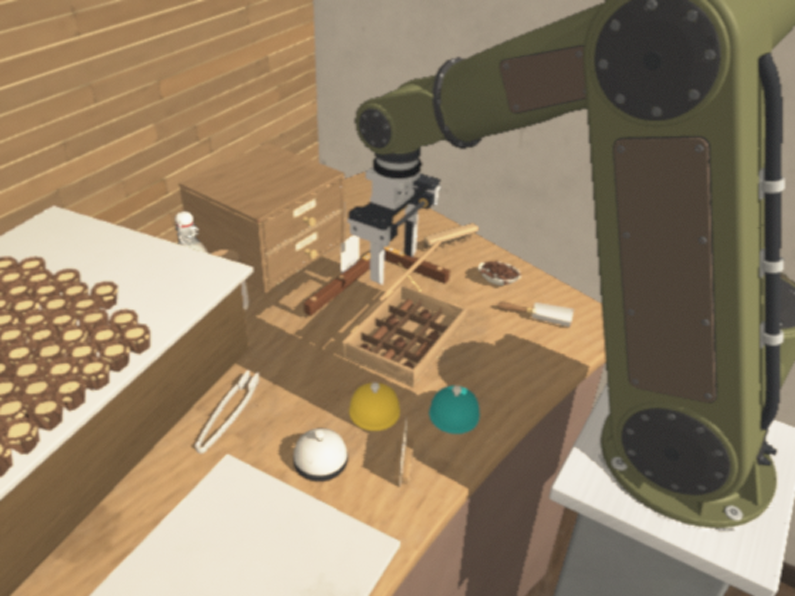

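s1: the lid is seen edge-on, from about (350,345) to (440,240). That puts it past upright at roughly 1 rad and still falling slowly. I'll raise clear of it, then go round to the front.

Emit:
play_rows:
  series:
    - [[0, -0.05, 0], 0, 0]
    - [[0, -0.07, 0], 0, 0]
    - [[0.05, -0.07, 0], 0.03, 0]
    - [[0.1, -0.07, 0], 0.03, 0]
    - [[0.15, -0.07, 0], 0.03, 0]
    - [[0.15, -0.07, 0], 0.03, 0]
    - [[0.15, -0.07, 0], 0.03, 0]
    - [[0.15, 0, 0], 0.03, 0]
    - [[0.15, 0.05, 0], 0.03, 0]
    - [[0.15, 0.1, 0], 0.03, 0]
    - [[0.15, 0.124, 0], 0.03, 0]
    - [[0.15, 0.124, 0], 0.03, 0]
    - [[0.15, 0.124, 0], 0.03, 0]

```text
clock: 4.85
eef_pos: [370.5, -7.8, 16.7]
eef_rot: [-1.572, -0.003, 3.112]
wrist_force: [0.8, -0.2, 1.2]
finger_gap: 93.6
```

```bash
python3 - <<'E'
from h import *
go((411,-8,16,-3.17),(505,-10,16,-3.17))
snap('top','t1',(185,140,385,320),4)
E
```

```text
at 4.85 [370.5  -7.8  16.7] [-1.572e+00 -3.000e-03  3.112e+00] F [ 0.8 -0.2  1.2] gap 93.6
(411, -8, 16, -3.17) [-0.0405, 0.0006, -0.001] -0.001
(505, -10, 16, -3.17) [-0.1345, 0.0004, -0.0018] -0.001
```

View pics/t1.png

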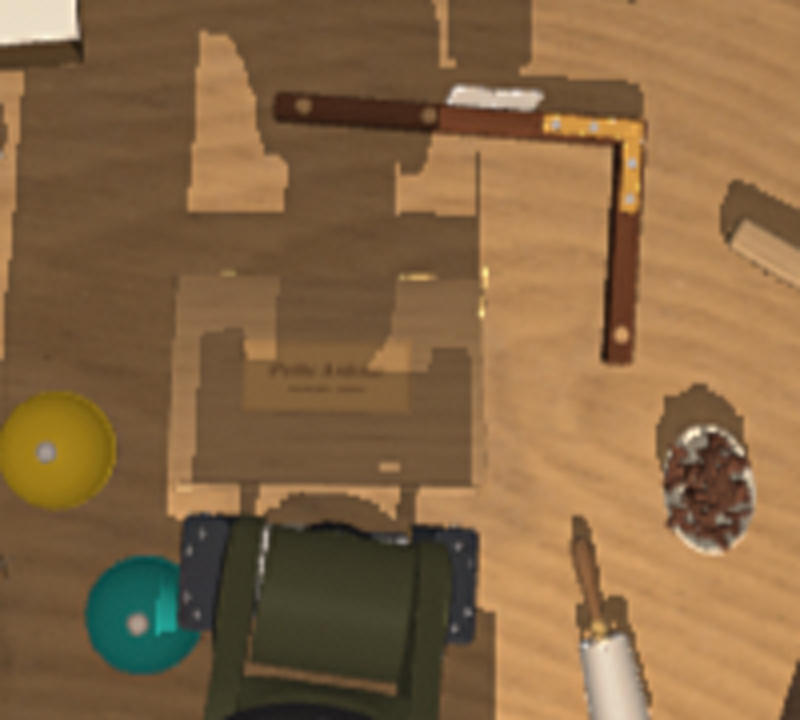

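t1: the lid is shut or nearly so, its front edge at (320,487) matching the box front. The gripper is in front of the box. Now I push forward.

Emit:
play_rows:
  series:
    - [[-0.02, 0, 0], 0, 0]
    - [[-0.03, 0, 0], 0, 0]
    - [[-0.037, 0, 0], 0, 0]
    - [[-0.043, 0, 0], 0, 0]
    - [[-0.049, 0, 0], 0, 0]
    - [[-0.055, 0, 0], 0, 0]
    - [[-0.061, 0, 0], 0, 0]
    - [[-0.067, 0, 0], 0, 0]
    - [[-0.073, 0, 0], 0, 0]
    - [[-0.08, 0, 0], 0, 0]
    - [[-0.087, 0, 0], 0, 0]
    - [[-0.094, 0, 0], 0, 0]
    - [[-0.101, 0, 0], 0, 0]
    - [[-0.107, 0, 0], 0, 0]
    - [[-0.112, 0, 0], 0, 0]
    - [[-0.116, 0, 0], 0, 0]
    - [[-0.12, 0, 0], 0, 0]
    - [[-0.12, 0, 0], 0, 0]

```text
clock: 6.7
eef_pos: [491.8, -11.6, 17.9]
eef_rot: [-1.571, 0.001, 3.112]
wrist_force: [-0.4, -0.1, -1.1]
finger_gap: 94.7
```

```bash
python3 - <<'E'
from h import *
go((505,-10,16,-3.17))
snap('top','t2',(185,140,385,320),4)
E
```

```text
at 6.7 [491.8 -11.6  17.9] [-1.571e+00  1.000e-03  3.112e+00] F [-0.4 -0.1 -1.1] gap 94.7
(505, -10, 16, -3.17) [-0.0132, 0.0019, -0.0019] -0.001
```

View pics/t2.png

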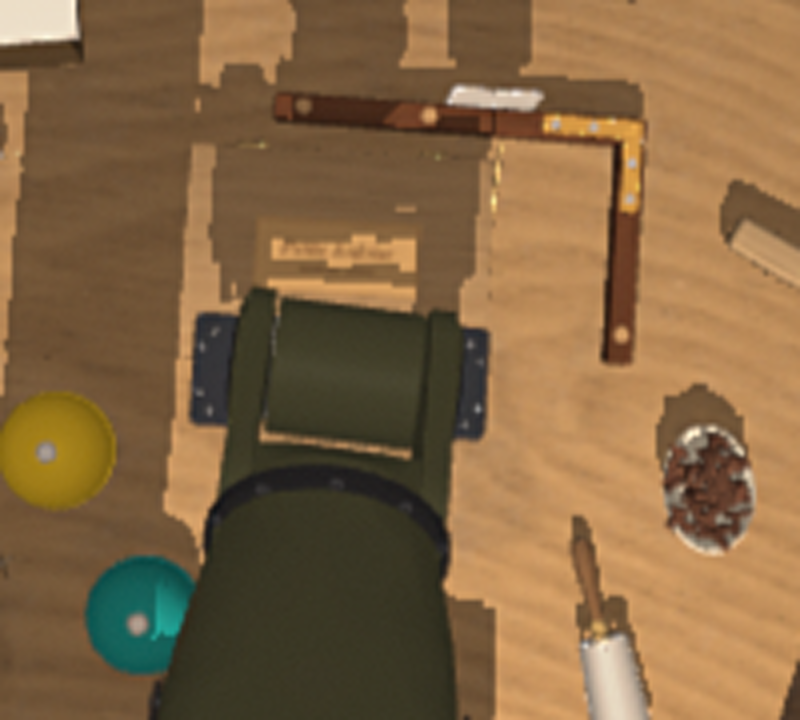

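t2: the box is parallel to the back rail, with a small gap. The box's back edge is at about v=150 and the rail foot at about v=138 near u=490. I'll ease on until it makes contact.

Emit:
play_rows:
  series:
    - [[-0.003, 0, 0], 0, 0]
    - [[-0.006, 0, 0], 0, 0]
    - [[-0.008, 0, 0], 0, 0]
    - [[-0.01, 0, 0], 0, 0]

```text
clock: 7.15
eef_pos: [501.7, -11.8, 17.9]
eef_rot: [-1.571, 0.001, 3.112]
wrist_force: [-2.5, -0.0, 0.2]
finger_gap: 94.2
```

Emit:
play_rows:
  series:
    - [[-0.002, 0, 0], 0, 0]
    - [[-0.004, 0, 0], 0, 0]
    - [[-0.004, 0, 0], 0, 0]

```text
clock: 7.45
eef_pos: [506.1, -12.0, 18.0]
eef_rot: [-1.571, 0.002, 3.112]
wrist_force: [-1.5, -0.2, -0.3]
finger_gap: 94.1
```

Emit:
play_rows:
  series:
    - [[-0.002, 0, 0], 0, 0]
    - [[-0.004, 0, 0], 0, 0]
    - [[-0.005, 0, 0], 0, 0]

```text
clock: 7.75
eef_pos: [511.2, -12.1, 18.0]
eef_rot: [-1.571, 0.002, 3.112]
wrist_force: [-2.3, -0.0, -0.2]
finger_gap: 94.1
```

```bash
python3 - <<'E'
from h import *
go((505,-10,16,-3.17))
E
```

```text
at 7.75 [511.2 -12.1  18. ] [-1.571e+00  2.000e-03  3.112e+00] F [-2.3 -0.  -0.2] gap 94.1
(505, -10, 16, -3.17) [0.0063, 0.002, -0.0019] -0.001
```

Emit:
play_rows:
  series:
    - [[-0.002, 0, 0], 0, 0]
    - [[-0.003, 0, 0], 0, 0]

```text
clock: 7.95
eef_pos: [513.7, -12.0, 17.7]
eef_rot: [-1.572, -0.0, 3.112]
wrist_force: [-9.1, 2.7, 0.8]
finger_gap: 93.7
```

Emit:
play_rows:
  series:
    - [[-0.002, 0, 0], 0, 0]
    - [[-0.002, 0, 0], 0, 0]

```text
clock: 8.15
eef_pos: [513.9, -11.6, 16.8]
eef_rot: [-1.573, -0.005, 3.111]
wrist_force: [-12.0, 2.8, -0.2]
finger_gap: 93.9
```

Emit:
play_rows:
  series:
    - [[-0.0015, 0, 0], 0, 0]
    - [[-0.0015, 0, 0], 0, 0]

```text
clock: 8.35
eef_pos: [513.7, -11.4, 15.9]
eef_rot: [-1.573, -0.01, 3.11]
wrist_force: [-11.1, 2.2, -0.0]
finger_gap: 93.9
```

The box is seated on the back rail: the force jumped to 12 N and the position stalled at 513.7. Next I go round to the left side.

```bash
python3 - <<'E'
from h import *
go((480,-10,16,-3.17),(480,-10,160,-3.17),(582,140,160,-1.6),(582,140,17,-1.6))
E
```

```text
at 8.35 [513.7 -11.4  15.9] [-1.573 -0.01   3.11 ] F [-11.1   2.2  -0. ] gap 93.9
(480, -10, 16, -3.17) [0.0338, 0.0002, -0.0003] -0.004
(480, -10, 160, -3.17) [0.0352, -0.1437, -0.0007] -0.004
(582, 140, 160, -1.6) [-0.062, -0.1443, -0.1539] -1.574
(582, 140, 17, -1.6) [-0.0634, -0.0013, -0.1535] -1.574
```

Emit:
play_rows:
  series:
    - [[0.034, 0, 0], 0, 0]
    - [[0.035, -0.05, 0], 0, 0]
    - [[0.035, -0.1, 0], 0, 0]
    - [[0.035, -0.144, 0], 0, 0]
    - [[-0.062, -0.144, -0.154], -1.574, 0]
    - [[-0.062, -0.144, -0.154], -1.574, 0]
    - [[-0.062, -0.144, -0.154], -1.574, 0]
    - [[-0.062, -0.144, -0.154], -1.574, 0]
    - [[-0.062, -0.144, -0.154], -1.574, 0]
    - [[-0.062, -0.144, -0.154], -1.574, 0]
    - [[-0.062, -0.144, -0.154], -1.574, 0]
    - [[-0.062, -0.144, -0.154], -1.574, 0]
    - [[-0.062, -0.144, -0.154], -1.574, 0]
    - [[-0.062, -0.144, -0.154], -1.574, 0]
    - [[-0.062, -0.144, -0.154], -1.574, 0]
    - [[-0.062, -0.144, -0.154], -1.574, 0]
    - [[-0.063, -0.1, -0.154], -1.574, 0]
    - [[-0.063, -0.05, -0.154], -1.574, 0]
    - [[-0.063, -0.001, -0.154], -1.574, 0]
    - [[-0.063, -0.001, -0.154], -1.574, 0]

```text
clock: 10.35
eef_pos: [578.3, 139.9, 10.9]
eef_rot: [-1.59, 0.001, -1.602]
wrist_force: [-0.3, 0.6, -0.3]
finger_gap: 94.2
```

```bash
python3 - <<'E'
from h import *
go((582,105,17,-1.6),(579,20,17,-1.6))
snap('top','t3',(185,140,385,320),4)
E
```

```text
at 10.35 [578.3 139.9  10.9] [-1.590e+00  1.000e-03 -1.602e+00] F [-0.3  0.6 -0.3] gap 94.2
(582, 105, 17, -1.6) [0.0348, -0.0062, 0.0047] -0.002
(579, 20, 17, -1.6) [0.1198, -0.0062, 0.0043] -0.002
```

View pics/t3.png

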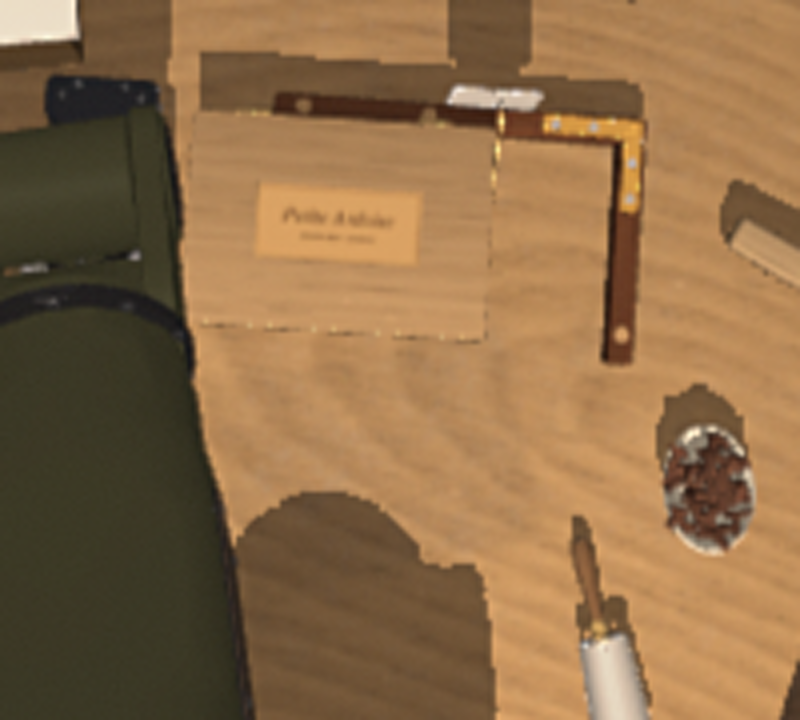

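t3: the box is closed (label visible) and flush on the back rail. Its right front corner is at (487,341), and the right rail's foot is at about (608,250). Now the sideways push.

Emit:
play_rows:
  series:
    - [[0.01, -0.006, 0.003], 0, 0]
    - [[0.02, -0.006, 0.003], 0, 0]
    - [[0.028, -0.006, 0.003], 0, 0]
    - [[0.035, -0.006, 0.003], 0, 0]
    - [[0.042, -0.006, 0.003], 0, 0]
    - [[0.049, -0.006, 0.003], 0, 0]
    - [[0.056, -0.006, 0.003], 0, 0]
    - [[0.063, -0.006, 0.003], 0, 0]
    - [[0.07, -0.006, 0.003], 0, 0]
    - [[0.077, -0.006, 0.003], 0, 0]
    - [[0.084, -0.006, 0.003], 0, 0]
    - [[0.091, -0.006, 0.003], 0, 0]
    - [[0.097, -0.006, 0.003], 0, 0]
    - [[0.102, -0.006, 0.003], 0, 0]
    - [[0.107, -0.006, 0.003], 0, 0]
    - [[0.11, -0.006, 0.003], 0, 0]

```text
clock: 12.0
eef_pos: [580.0, 31.1, 21.6]
eef_rot: [-1.585, 0.004, -1.603]
wrist_force: [-4.7, 11.2, 7.3]
finger_gap: 93.7
```

```bash
python3 - <<'E'
from h import *
go((579,20,17,-1.6))
snap('top','t4',(185,140,385,320),4)
E
```

```text
at 12.0 [580.   31.1  21.6] [-1.585  0.004 -1.603] F [-4.7 11.2  7.3] gap 93.7
(579, 20, 17, -1.6) [0.0112, 0.0046, -0.0006] -0.003
```

View pics/t4.png

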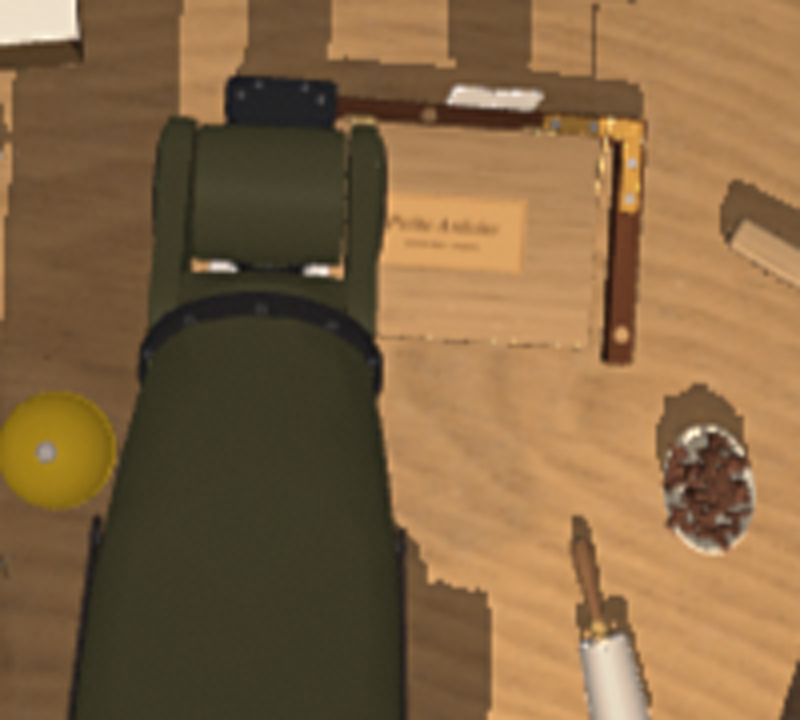

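t4: the box is square on the back rail. Its right edge is at about (588,345), leaving roughly 10 mm to the right rail, and the 11 N is probably drag. I'll continue gently and watch the force.

Emit:
play_rows:
  series:
    - [[0.0, 0, 0], 0, 0]
    - [[0.002, 0, 0], 0, 0]
    - [[0.004, 0, 0], 0, 0]

```text
clock: 12.35
eef_pos: [579.4, 27.2, 21.7]
eef_rot: [-1.586, 0.005, -1.603]
wrist_force: [-3.4, 8.6, 3.6]
finger_gap: 93.7
```

Emit:
play_rows:
  series:
    - [[0.002, 0, 0], 0, 0]
    - [[0.004, 0, 0], 0, 0]

```text
clock: 12.55
eef_pos: [579.1, 23.4, 21.7]
eef_rot: [-1.587, 0.006, -1.603]
wrist_force: [-1.9, 5.9, 2.0]
finger_gap: 93.9
```

Emit:
play_rows:
  series:
    - [[0.002, 0, 0], 0, 0]
    - [[0.004, 0, 0], 0, 0]
    - [[0.004, 0, 0], 0, 0]

```text
clock: 12.85
eef_pos: [578.8, 19.2, 21.7]
eef_rot: [-1.587, 0.006, -1.604]
wrist_force: [-1.3, 2.8, 0.7]
finger_gap: 93.8
```

Emit:
play_rows:
  series:
    - [[0.002, 0, 0], 0, 0]
    - [[0.003, 0, 0], 0, 0]

```text
clock: 13.05
eef_pos: [578.7, 16.2, 21.7]
eef_rot: [-1.587, 0.006, -1.603]
wrist_force: [-1.2, 4.8, 1.7]
finger_gap: 93.7
```

Emit:
play_rows:
  series:
    - [[0.002, 0, 0], 0, 0]
    - [[0.002, 0, 0], 0, 0]

```text
clock: 13.25
eef_pos: [579.0, 15.1, 21.8]
eef_rot: [-1.586, 0.008, -1.604]
wrist_force: [2.2, 12.3, -0.6]
finger_gap: 94.5
```

Emit:
play_rows:
  series:
    - [[0.002, 0, 0], 0, 0]
    - [[0.002, 0, 0], 0, 0]

```text
clock: 13.45
eef_pos: [579.3, 14.9, 22.0]
eef_rot: [-1.585, 0.011, -1.604]
wrist_force: [3.6, 17.3, 0.7]
finger_gap: 93.8
```

Emit:
play_rows:
  series:
    - [[-0.03, 0, 0], 0, 0]
    - [[-0.05, 0, 0], 0, 0]
    - [[-0.05, -0.05, 0], 0, 0]
    - [[-0.05, -0.1, 0], 0, 0]
    - [[-0.1, -0.12, 0], 0, 0]
    - [[-0.14, -0.12, 0], 0, 0]
    - [[-0.14, -0.12, 0], 0, 0]

```text
clock: 14.15
eef_pos: [585.8, 157.1, 144.4]
eef_rot: [-1.583, 0.011, -1.601]
wrist_force: [-0.1, -0.6, -0.9]
finger_gap: 94.0
```

```bash
python3 - <<'E'
from h import *
snap('top','t5',(240,150,360,240),6)
go((490,-100,140,-3.17))
E
```

```text
at 14.2 [585.7 155.  143.6] [-1.584  0.01  -1.601] F [0.6 0.  0.5] gap 93.9
(490, -100, 140, -3.17) [0.2578, 0.0021, -0.0878] 1.569
```

View pics/t5.png

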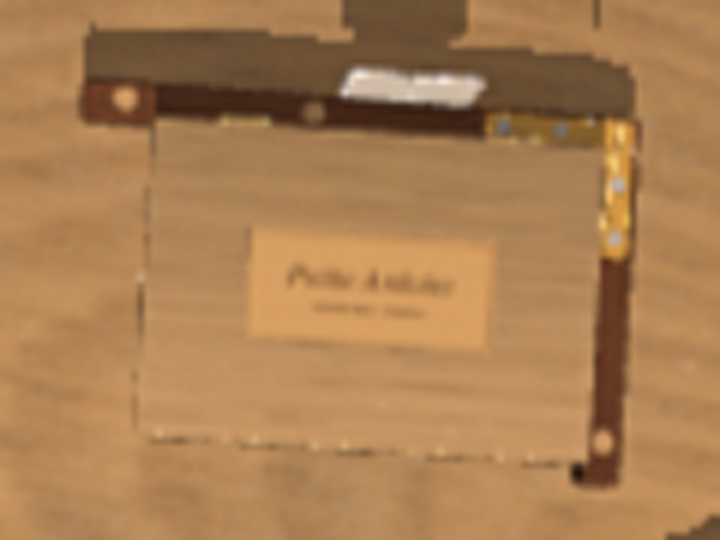

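t5: the box is tucked into the corner. Its right edge meets the rail at about (590,460) and its back edge lies along the back rail, parallel to within pixel error. One gentle nudge from the front will confirm it is still snug at the back.

Emit:
play_rows:
  series:
    - [[0.258, 0, -0.088], 1.569, 0]
    - [[0.258, 0, -0.088], 1.569, 0]
    - [[0.258, 0, -0.088], 1.569, 0]
    - [[0.258, 0, -0.088], 1.569, 0]
    - [[0.258, 0, -0.088], 1.569, 0]
    - [[0.258, 0, -0.088], 1.569, 0]
    - [[0.258, 0, -0.088], 1.569, 0]
    - [[0.258, 0, -0.088], 1.569, 0]
    - [[0.258, 0, -0.088], 1.569, 0]
    - [[0.258, 0, -0.088], 1.569, 0]
    - [[0.258, 0, -0.088], 1.569, 0]
    - [[0.258, 0, -0.088], 1.569, 0]
    - [[0.258, 0, -0.088], 1.569, 0]
    - [[0.258, 0, -0.088], 1.569, 0]

```text
clock: 15.6
eef_pos: [489.7, -100.6, 142.1]
eef_rot: [-1.581, -0.014, 3.114]
wrist_force: [0.0, -0.5, -0.3]
finger_gap: 94.1
```

```bash
python3 - <<'E'
from h import *
go((485,-102,18,-3.17),(508,-102,18,-3.17))
E
```

```text
at 15.6 [ 489.7 -100.6  142.1] [-1.581 -0.014  3.114] F [ 0.  -0.5 -0.3] gap 94.1
(485, -102, 18, -3.17) [0.0029, 0.1241, 0.0027] 0.001
(508, -102, 18, -3.17) [-0.0201, 0.1238, 0.0021] 0.001
```

Emit:
play_rows:
  series:
    - [[0.005, 0.05, 0.002], 0, 0]
    - [[0.003, 0.1, 0.002], 0, 0]
    - [[0.003, 0.124, 0.002], 0, 0]
    - [[0.003, 0.124, 0.002], 0, 0]
    - [[-0.006, 0.124, 0.002], 0, 0]
    - [[-0.015, 0.124, 0.002], 0, 0]
    - [[-0.018, 0.124, 0.002], 0, 0]
    - [[-0.02, 0.124, 0.002], 0, 0]

```text
clock: 16.4
eef_pos: [508.9, -102.0, 18.7]
eef_rot: [-1.58, -0.012, 3.114]
wrist_force: [-0.3, -0.7, -0.8]
finger_gap: 94.1
```

Emit:
play_rows:
  series:
    - [[-0.002, 0, 0], 0, 0]
    - [[-0.003, 0, 0], 0, 0]

```text
clock: 16.6
eef_pos: [509.8, -101.8, 18.4]
eef_rot: [-1.581, -0.018, 3.114]
wrist_force: [-18.6, 0.6, 10.0]
finger_gap: 94.3
```

The box was already snug: no motion and an immediate reaction force. Now I go to the silver bell with the fingers shut.

```bash
python3 - <<'E'
from h import *
go((480,-102,18,-3.17),(480,-102,150,-3.17),(452,299.5,150,-3.17),(452,299.5,85,-3.17))
E
```

```text
at 16.6 [ 509.8 -101.8   18.4] [-1.581 -0.018  3.114] F [-18.6   0.6  10. ] gap 94.3
(480, -102, 18, -3.17) [0.0297, 0.0009, 0.001] 0.0
(480, -102, 150, -3.17) [0.032, -0.1311, -0.0004] 0.0
(452, 299.5, 150, -3.17) [0.0713, -0.1261, -0.4009] 0.0
(452, 299.5, 85, -3.17) [0.0701, -0.0611, -0.4002] 0.0
```

Emit:
play_rows:
  series:
    - [[0.03, 0, 0], 0, 0]
    - [[0.032, -0.05, 0], 0, 0]
    - [[0.032, -0.1, 0], 0, 0.5]
    - [[0.032, -0.131, 0], 0, 1]
    - [[0.071, -0.126, -0.401], -0.8, 1]
    - [[0.071, -0.126, -0.401], -0.8, 1]
    - [[0.071, -0.126, -0.401], -0.8, 1]
    - [[0.071, -0.126, -0.401], -0.8, 1]
    - [[0.071, -0.126, -0.401], -0.8, 1]
    - [[0.071, -0.126, -0.401], -0.8, 1]
    - [[0.071, -0.126, -0.401], -0.8, 1]
    - [[0.071, -0.126, -0.401], -0.8, 1]
    - [[0.071, -0.126, -0.401], -0.8, 1]
    - [[0.071, -0.1, -0.401], -0.8, 1]
    - [[0.07, -0.061, -0.4], -0.8, 1]
    - [[0.07, -0.061, -0.4], -0.8, 1]
    - [[0.07, -0.061, -0.4], -0.8, 1]
    - [[0.07, -0.061, -0.4], -0.8, 1]

```text
clock: 18.4
eef_pos: [453.0, 299.5, 87.0]
eef_rot: [-1.59, -0.002, -2.37]
wrist_force: [0.1, 0.9, 0.2]
finger_gap: 0.6
```

```bash
python3 - <<'E'
from h import *
snap('scene','s2',(180,220,340,340),5)
go((452,299.5,66,-2.4),(452,299.5,57,-2.4))
X=proj('scene',[manip.read_state()['eef_pos'],[452,299.5,60]]);print(X,(X-[180,220])*5)
E
```

```text
at 18.45 [453.  299.6  86.9] [-1.59e+00 -2.00e-03 -2.37e+00] F [ 1.   0.5 -1. ] gap 0.3
(452, 299.5, 66, -2.4) [0.0007, 0.0209, -0.0003] 0.03
(452, 299.5, 57, -2.4) [0.0007, 0.0299, -0.0001] 0.03
[[224.  294.5]
 [224.9 304. ]] [[220.  372.5]
 [224.5 420. ]]
```

View pics/s2.png

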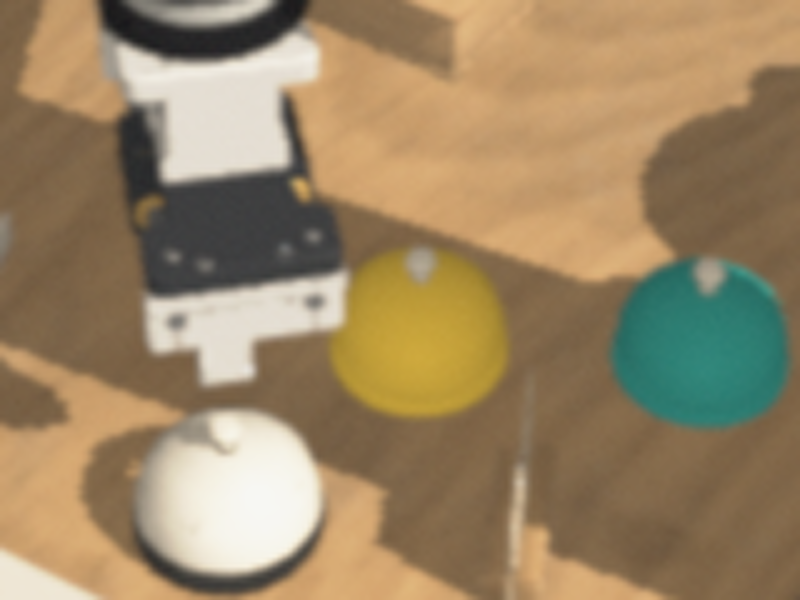

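s2: the shut fingertip at (227,380) is right above the silver bell's button at (227,420), and the yellow and turquoise look-alikes are well clear. Pressing now.

Emit:
play_rows:
  series:
    - [[0, 0.012, 0], 0, 1]
    - [[0, 0.02, 0], 0, 1]
    - [[0, 0.024, 0], 0, 1]
    - [[0, 0.026, 0], 0, 1]
    - [[0, 0.028, 0], 0, 1]
    - [[0, 0.029, 0], 0, 1]

```text
clock: 19.05
eef_pos: [452.5, 299.9, 58.0]
eef_rot: [-1.59, -0.002, -2.37]
wrist_force: [-2.9, -1.9, 5.3]
finger_gap: 0.5
```

Emit:
play_rows:
  series:
    - [[0, 0.001, 0], 0, 1]
    - [[0, 0.0025, 0], 0, 1]
    - [[0, 0.0025, 0], 0, 1]

```text
clock: 19.35
eef_pos: [452.6, 299.9, 56.4]
eef_rot: [-1.59, -0.002, -2.37]
wrist_force: [-4.6, -4.1, 12.0]
finger_gap: 0.2
```

Emit:
play_rows:
  series:
    - [[0, -0.005, 0], 0, 1]
    - [[0, -0.02, 0], 0, 1]
    - [[0, -0.06, 0], 0, 1]
    - [[0, -0.1, 0], 0, 1]
    - [[-0.08, -0.13, 0.0], 0, 1]
    - [[-0.08, -0.13, 0.0], 0, 1]
    - [[-0.08, -0.13, 0.0], 0, 1]

```text
clock: 20.05
eef_pos: [513.9, 356.2, 187.6]
eef_rot: [-1.589, 0.002, -2.369]
wrist_force: [-0.3, -1.2, -1.0]
finger_gap: 0.7
```

```bash
python3 - <<'E'
from h import *
go()
snap('top','t6',(120,140,360,320),3.3)
E
```

```text
at 20.05 [513.9 356.2 187.6] [-1.589e+00  2.000e-03 -2.369e+00] F [-0.3 -1.2 -1. ] gap 0.7
```

View pics/t6.png

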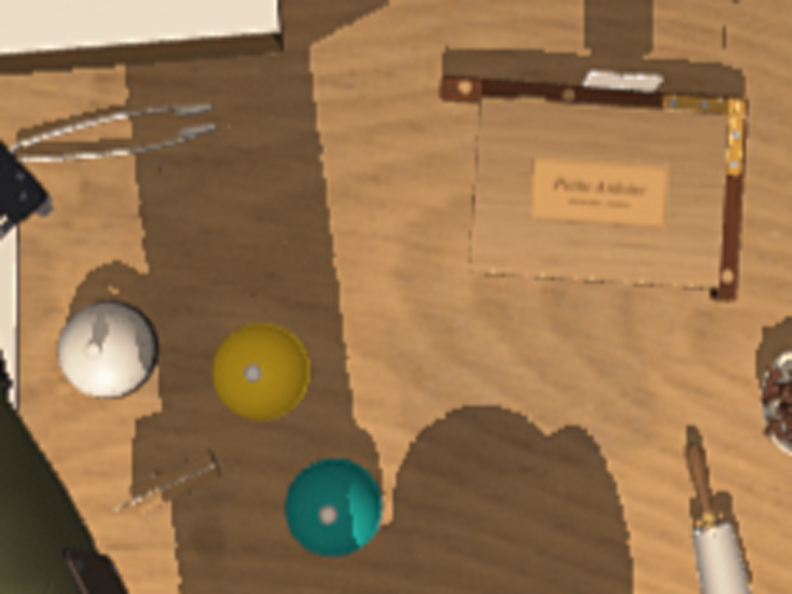

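t6: the box is still in the corner, the bell button is back at raw (149,245) where it started, and nothing touches the robot. Handing in.

```bash
python3 -c "
from cell import manip
print(manip.sign_off())"
```

```text
the job is handed in; nothing more can be done
None
```

The lid is shut, the box sits in the pick-up corner against both rails, and the silver bell was pressed. I handed the job in at about 20 s; no verdict is reported.

- **Lid:** I swung it forward from behind and it fell shut on its own. The label on the closed lid shows in the later pictures.
- **Box:** I pushed it forward onto the back rail (stalled at 12 N), then sideways onto the right rail (stalled at 17 N). A last nudge from the front met 19 N with almost no movement, so it was already snug.
- **Squareness:** in the last close-up the box edges run parallel to the rails to about 0.015 rad, which is the limit of what I can read from the pixels.
- **Bell:** I pressed the button with shut fingers to z 56.4 mm at 12 N, close to full travel, then released it. The final top view shows the bell within a pixel (about 2–3 mm) of its starting place.
- **Disagreements:**
  - The two cameras differed by 4–7 mm on the bell positions, so I used the average for the silver bell.
  - The sideways push showed a passing 11 N of drag before the rail was reached.
- **Bystanders:** none that showed in the final top view looked moved. The jar and the brush were out of frame.

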